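# Hold the spray mask over the wet panel

### The job

Get ready to spray: first turn the air regulator's knob so that its pointer line stands at the index tab. Then pick up the mask with the two round windows by its handle, carry it over the wooden screen, and hold it level just above the varnished panel, about 1 cm clear, its two windows centred over the panel's two round recesses. The varnish is wet, so nothing may touch the panel or its stand; leave everything else where it is, and finish while still holding the mask there in the gripper.

Things in the scene. Friction and masses are not known exactly. Their poses are not given: they have to be found in the camera images.
- reg_knob (a joint): angle of the regulator's knob about its upright axis: 0 = pointer at the index tab, negative = still to be turned clockwise (seen from above), growing as it turns clockwise; stops at -2.0 and 0.8; light friction (about 0.03 N m), it stays where it is left
- knob_grip (a point): on the axis of the black regulator knob, where to grip it. The knob is a 46 mm disc with an upright bar 42 x 14 mm and 29 mm high on it, a white pointer line on one end of the bar's top; this point lies 12 mm below the bar's top and 75 mm above the table. Its x axis runs along the bar, and the pointer is at its +x end; z is up. It turns with the knob
- index_tab (a point): the index tab: one thick dark bar (18 x 6 x 3 mm, pointing at the axis; the others are small ticks) on the round 92 mm dial plate, its middle 36 mm from the knob's axis, 52 mm above the table. The plate tops a grey regulator 94 x 94 x 49 mm that is fixed to the table
- mask: the mask to carry: flat aluminium plate 150 x 90 x 4 mm with two round windows, 44 mm across, at x = -45 and +45 mm, and between them an upright wooden handle 16 mm thick (x), 44 mm long (y), top 54 mm above the underside. About 140 g, balanced at the handle. Origin: centre of the underside; x along the plate, z up. Same turned half round
- mask_square: the same mask with two square windows of 44 mm instead: not wanted. Origin and axes as for the other; the two swap places
- panel_top (a point): centre of the top face of the wet panel, 40 mm above the table: dark-wood panel 200 x 120 x 18 mm on a plywood stand (220 x 140 mm, 12 mm thick) with cork feet, fixed to the table. Two round recesses (30 mm diameter, 10 mm deep, pale floors) at x = -45 and +45 mm; x along the panel, z up. Either way round is the same
- panel: the panel with its stand, fixed. Origin on the table under the panel's centre, axes as panel_top
- screen: light-wood overspray screen fixed to the table between the masks and the panel: a board 440 mm long (x), 12 mm thick (y), 110 mm high. Origin: centre of its lower edge, on the table
- tin: bystander: closed steel tin, 84 mm diameter, 85 mm high. Origin: centre of its underside
- jar: bystander: amber glass jar, 60 mm diameter, 85 mm high. Origin: centre of its underside
- post: bystander: red wooden post standing upright, 40 mm diameter, 150 mm high. Origin: centre of its underside
- sand_block: bystander: cork sanding block 110 x 65 x 28 mm lying on the table. Origin: centre of its underside
- brush: bystander: paint brush lying on the table
- filler_knife: bystander: filler knife lying on the table
Mind the look-alikes: they are no part of the job. Leave any blue look-alike of the mask alone.

How it is judged:
By the outcome, as a careful person would: the job done as asked, in the order asked, and still so for the second after the job is handed in, while the arm keeps its last pose, push and grip.
It also fails if it takes over 64 s, if anything falls off the work surface, if the arm or the gripper's body presses on something with over 40 N, if the wrist force passes 120 N, or if a joint passes its speed limit or range.

### The arm

A 6-joint arm with a two-finger parallel gripper is mounted at the origin on the work surface. World frame = base frame: x ahead of the robot, y to its left, z up, the work surface at z = 0. Lengths are in m, angles in rad, forces in N, time in s.
With the tool pointing down it reaches from about 0.325 to 0.75 m from the base axis. Payload 7.6 kg.
Tool frame: the origin (TCP) lies between the finger pads; the fingertips stand 8 mm ahead of it and the grasp point (between the pads) lies 11 mm behind it; z points along the fingers, y is the line along which they close (so a half turn about z gives the same grasp; the last joint's range is limited). The gripper opens to 85 mm and grips with 20 to 120 N. Pads are 22 mm wide; open, the fingers measure 114 mm over their backs; the gripper's body (76 mm by 85 mm) begins 54 mm behind the grasp point. The pads swing forward as they close: fully open they stand 13 mm farther back than shut.
Start: joints at [-1.235, 0.052, 1.401, -0, 1.689, -0.07], TCP at [0.207, -0.482, 0.239] pointing down, gripper open.
Joint ranges: [-2.9, 2.9], [-0.91, 2.17], [0.12, 2.37], [-1.06, 4.2], [0.26, 2.73], [-2.93, 2.93]. Speed limits (rad/s): [2.57, 2.57, 3.01, 3.14, 3.14, 3.14].

### API

Orientations are given as a unit quaternion [w, x, y, z].
In Python, from cell import bot, optics, workorder gives the robot as it stands. The module is installed in compiled form; this text tells all that it offers.
- The arm moves only by the tool drive_tool, never from a script. Its arguments are lists of equal length, an entry for each row: "dp": the shift along the world's x, y, z in units of 30 mm (1.0 is 30 mm), a list of three; "roll": the turn about the world's z in degrees. A call has 1 to 20 rows; each row shifts and turns the commanded pose from where the row before left it; what a row does not reach is not made up. A row lasts 1/12 s, in which the tool goes at most 41.7 mm and 7.16 degrees, less where a joint would pass 70% of its speed; a pose out of reach is approached as far as the arm can. A call is refused whole if a number of a shift passes 1 or a number of a turn 7.16, either way. A call with a gripper value outside its range is refused whole. "gripper" is the opening, from 0 (shut) to 1 (fully open), set as the call begins (left out, the last holds). The fingers move at their own pace and stop on an object; the grip force is fixed at half the most. Time passes only in rows, so rows that do not move let the fingers close. It gives the time, the measured TCP pose, the force, the opening and the grip force at its end, in the units of the state.
- bot.sense(): the state, without advancing time (a new reading comes with each control period).
- optics.read_camera(name): name is "scene" or "top"; returns (picture, depth): 420x560x3 uint8, red, green, blue; 420x560 float32, m along the optical axis (not along the pixel's ray), 0 where there is no reading.
- optics.camera_params(name): a dict with "fov_y" (degrees; the focal length in pixels is half the picture's height over the tangent of half this angle, whatever the lens; pixels are square), "cx", "cy" (the principal point, pixels), "k1" (the pictures are not rectified: a ray, as slopes to the right and down, at radius r is drawn at 1 + k1 r^2 times it, then the intrinsics apply), "world_to_cam" (4x4, takes a point from world to camera coordinates). Camera axes: x right, y down, z forward; pixel columns grow to the right and rows downward; lengths in m; the calibration is good to about 2 mm. A picture is of the moment at which its call begins. camera_params takes no time and is no camera call.
- workorder.close_job(): hands the job in; it is judged then, once.
The state is a dict: "clock": time; "q": joint angles; "dq": joint speeds; "effort": joint torques, N m; "tcp_pos": TCP position; "orientation": TCP orientation; "wrist_force": force on the tool from outside, world axes, zero at the start; "wrist_torque": the same for the moment, N m; "gripper_width": finger opening in m; "finger_force": force on a finger pad.
Only numpy, scipy, OpenCV 4.12 (cv2) and the standard library are available. Lean on these libraries where they do the work, as an engineer would, in place of code of your own. Each camera call takes 0.05 s, during which the arm holds its last target. There are 200 camera calls.

## Working session

There is one attempt and no reset: what is moved stays moved. The work goes in short steps, Python scripts to look and compute and a tool call to move; the robot and the scene stay as the last step left them, time stands still between calls to the robot, and variables do not carry over. Pictures are saved under pics/ and viewed, at most 10 in all, crops included, and the job is handed in when it is done.

Besides the shell and the picture viewer there is one more tool, called after ">>>" by a JSON object that holds its "method" and its "body". drive_tool: Moves the arm, as the interface text tells. Its arguments: {"type":"object","properties":{"dp":{"type":"array"},"roll":{"type":"array"},"gripper":{"type":"number"}},"required":["dp","roll"]}

```bash
mkdir -p pics
cat > h.py <<'E'
import numpy as np, cv2
from cell import bot, optics, workorder
def K(n):
    p=optics.camera_params(n); f=210/np.tan(np.radians(p["fov_y"])/2)
    return f,p["cx"],p["cy"],p["k1"],np.array(p["world_to_cam"])
def ray(n,u,v):
    f,cx,cy,k,T=K(n); d=np.array([(u-cx)/f,(v-cy)/f]); s=d.copy()
    for _ in range(30): s=d/(1+k*(s@s))
    R=T[:3,:3]; return -R.T@T[:3,3], R.T@np.array([s[0],s[1],1])
def onz(n,u,v,z):
    o,d=ray(n,u,v); return o+d*(z-o[2])/d[2]
def proj(n,P):
    f,cx,cy,k,T=K(n); c=T[:3,:3]@np.array(P)+T[:3,3]; s=c[:2]/c[2]; s=s*(1+k*(s@s)); return np.array([s[0]*f+cx,s[1]*f+cy])
E
python3 - <<'E'
from h import *
for n in("scene","top"):
    a,d=optics.read_camera(n); np.savez(f"{n}0.npz",a=a,d=d); cv2.imwrite(f"pics/{n}0.png",a[:,:,::-1]); print(n,K(n)[:4],(-K(n)[4][:3,:3].T@K(n)[4][:3,3]).round(3))
E
```

```text
scene (np.float64(418.3617408088963), 271.4166980893391, 214.15848460726966, -0.03758379967461128) [ 1.365 -0.485  0.714]
top (np.float64(535.8999779171825), 281.1043729060239, 219.23750739628608, 0.06925854706238545) [ 0.254 -0.01   1.737]
```

View pics/top0.png

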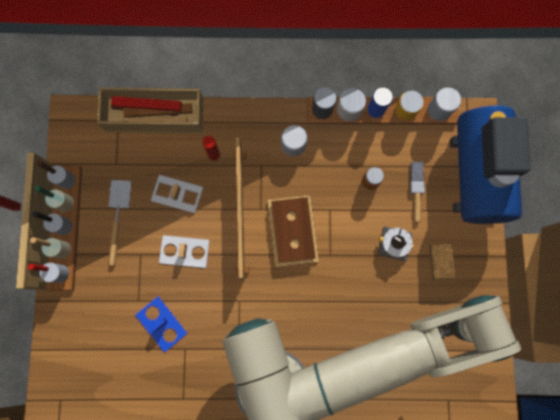

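View pics/scene0.png

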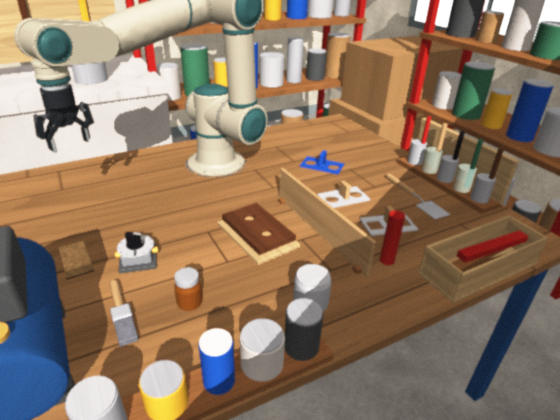

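The top view shows three mask-like plates: round windows at (184,251), square windows at (177,194), and a blue look-alike at (161,324). The regulator is at (397,241), the panel at (293,231) and the screen at column 240. I choose the plate at (184,251) and will check it and the knob in one close crop.

Run:
```python
from h import *
a=np.load("top0.npz")["a"]; s=np.load("scene0.npz")["a"]
def crop(a,u,v,w,h,W,H): return cv2.resize(a[v-h//2:v+h//2,u-w//2:u+w//2],(W,H),interpolation=cv2.INTER_CUBIC)
t=np.hstack([crop(a,184,251,64,48,400,300),crop(a,397,241,64,48,400,300)])
b=np.hstack([crop(s,345,197,64,48,400,300),crop(s,136,248,64,48,400,300)])
cv2.imwrite("pics/crop.png",np.vstack([t,b])[:,:,::-1])
for n,u,v,z in(("m",184,251,.004),("sq",177,194,.004),("knob",397,241,.087),("panel",293,231,.04),("post",210,146,.15),("scrA",239,140,.11),("scrB",240,276,.11)): print(n,onz("top",u,v,z).round(3))
```

```text
m [0.425 0.287 0.004]
sq [0.613 0.316 0.004]
knob [ 0.451 -0.385  0.087]
panel [ 0.487 -0.064  0.04 ]
post [0.732 0.193 0.15 ]
scrA [0.765 0.107 0.11 ]
scrB [0.339 0.098 0.11 ]
```

View pics/crop.png

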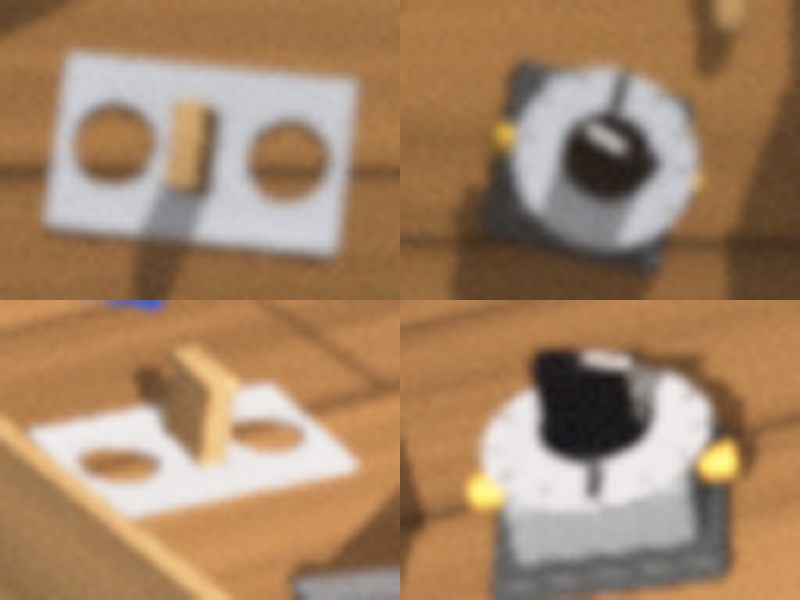

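The crop confirms that (184,251) is the plate with round windows and an upright wooden handle. The dial has its tab at the upper middle (crop ≈(620,95)) and a black bar with a white line running up-left, so the pointer must turn clockwise by roughly 75°. Next I measure everything precisely.

```bash
cat > m.py <<'E'
from h import *
a=np.load("top0.npz")["a"]; hsv=cv2.cvtColor(a,cv2.COLOR_RGB2HSV); S,V=hsv[...,1].astype(int),hsv[...,2].astype(int)
def win(m,u0,u1,v0,v1):
    o=np.zeros(m.shape,np.uint8); o[v0:v1,u0:u1]=m[v0:v1,u0:u1]; return o
def big(m): 
    c,_=cv2.findContours(m,cv2.RETR_EXTERNAL,cv2.CHAIN_APPROX_NONE); return max(c,key=cv2.contourArea)
def W(c,z): return np.array([onz("top",u,v,z)[:2] for u,v in np.reshape(c,(-1,2)).astype(float)])
def rect(c,z):
    w=W(c,z).astype(np.float32)*1000; r=cv2.minAreaRect(w); return r
# mask plate
p=win((S<60)&(V>110),150,220,225,280); c=big(p); print("mask",rect(c,.004))
# windows
f=np.zeros_like(p); cv2.drawContours(f,[c],-1,1,-1); h=f&(1-p)
n,l,st,ce=cv2.connectedComponentsWithStats(h,connectivity=4)
for i in range(1,n):
    if st[i,4]>30: print("hole",st[i,4],ce[i].round(2),W(ce[i],.002).round(4))
# dial
d=win((S<60)&(V>110),370,425,215,270); c=big(d); (x,y),r=cv2.minEnclosingCircle(c); e=cv2.fitEllipse(cv2.convexHull(c)); print("dial",(x,y),r,e,W([x,y],.05),W(e[0],.05))
k=V[228:256,382:412]; print(k)
# panel recesses
D=np.load("top0.npz")["d"]
# dark panel
b=win((V<110)&(S>90),262,325,190,272); b=cv2.morphologyEx(b,cv2.MORPH_CLOSE,np.ones((9,9))); b=cv2.morphologyEx(b,cv2.MORPH_OPEN,np.ones((5,5))); print("panel",rect(big(b),.04), cv2.contourArea(big(b)))
q=win((V>140),275,312,205,255); n,l,st,ce=cv2.connectedComponentsWithStats(q)
for i in range(1,n):
    if 15<st[i,4]<200: print("rec",st[i,4],ce[i].round(2),W(ce[i],.03).round(4),W(ce[i],.04).round(4))
E
python3 m.py
```

```text
mask ((424.2738342285156, 287.7216796875), (153.87461853027344, 93.18617248535156), 84.45211791992188)
hole 87 [182.   250.09] [[0.4281 0.2936]]
hole 118 [169.69 249.65] [[0.4294 0.3331]]
hole 118 [197.57 252.53] [[0.4203 0.2432]]
dial (397.5, 241.0) 16.101341247558594 ((397.2067565917969, 241.5628204345703), (28.5632381439209, 31.285579681396484), 120.477294921875) [[ 0.45520708 -0.3946753 ]] [[ 0.45341057 -0.39369431]]
[[132 103  86  86  91  98 114 127 138 152 158 167 176 184 191 191 186 170
  154 149 161 169 171 163 167 165 167 164 162 154]
 [119  86  84  86  81  96 121 152 162 173 177 175 179 191 199 196 186 158
  134 144 171 181 176 167 167 165 165 161 164 161]
 [110  89  83  85  82 107 143 174 188 195 200 194 195 201 204 202 188 145
  122 145 177 194 188 183 174 167 163 165 163 165]
 [111  84  83  85 102 131 168 192 202 207 204 203 205 206 204 201 177 134
  119 159 191 199 194 188 176 165 159 154 155 159]
 [103  86  88 101 130 161 181 196 205 204 206 204 207 206 205 195 166 123
  123 170 195 202 203 189 170 166 154 145 143 146]
 [ 97  87  93 124 165 185 191 197 204 204 204 204 
[... 2430 characters left out ...]
82 171 157 150 146]
 [ 62  62  57  59  67  74  93 111 124 128 133 136 136 134 133 131 140 146
  166 190 201 203 199 190 174 150 149 147 145 145]
 [ 60  61  58  58  60  64  73  85 101 112 123 129 135 132 131 132 134 152
  177 194 197 193 179 164 133 115 120 130 133 132]
 [ 59  58  62  61  61  57  60  64  75  93 104 113 121 124 122 127 134 146
  168 177 172 158 139 117  91  89 105 110 109 113]]
panel ((469.95245361328125, -51.56536865234375), (233.91476440429688, 142.0768280029297), 7.132445335388184) 2937.0
rec 44 [310.36 213.3 ] [[ 0.5462 -0.1209]] [[ 0.5445 -0.1202]]
rec 52 [290.44 216.73] [[ 0.5346 -0.0565]] [[ 0.533  -0.0562]]
rec 52 [293.92 244.23] [[ 0.4454 -0.0677]] [[ 0.4443 -0.0673]]
```

```bash
cat > k.py <<'E'
from h import *
import sys
def cloud(n,a,d,box):
    f,cx,cy,k,T=K(n); v,u=np.mgrid[:420,:560]
    q=np.stack([(u-cx)/f,(v-cy)/f],-1); s=q.copy()
    for _ in range(20): s=q/(1+k*(s**2).sum(-1,keepdims=True))
    P=np.dstack([s,np.ones(s.shape[:2])])*d[...,None]; P=(P-T[:3,3])@T[:3,:3]
    m=(d>0)&np.all((P>box[0])&(P<box[1]),-1); return P[m],a[m].astype(int)
if __name__=="__main__":
  tag=sys.argv[1]
  for n in("top","scene"):
    z=np.load(f"{n}{tag}.npz"); P,C=cloud(n,z["a"],z["d"],((.38,-.46,.02),(.53,-.32,.12)))
    V=C.max(1); hi=(P[:,2]>.077)
    print(n,"zhist",np.histogram(P[:,2],np.arange(.02,.12,.01))[0])
    b=P[hi]; r=cv2.minAreaRect(b[:,:2].astype(np.float32)*1000); print("bar",len(b),b.mean(0).round(4),r)
    w=np.linalg.svd(b[:,:2]-b[:,:2].mean(0))[2][0]; print("pca deg",np.degrees(np.arctan2(w[1],w[0])))
    wl=hi&(V>110); print("white",wl.sum(),P[wl].mean(0).round(4))
    pl=(P[:,2]>.04)&(P[:,2]<.06); h=cv2.convexHull(P[pl][:,:2].astype(np.float32)*1000); print("plate",cv2.minEnclosingCircle(h),np.median(P[pl][:,2]))
E
python3 k.py 0; python3 -c "
from h import *
s=bot.sense();print(s['orientation'],s['tcp_pos'],s['wrist_force'],s['gripper_width'])"
```

```text
top zhist [ 23  33 292 259  40  11  54  10   0]
bar 68 [ 0.4511 -0.3931  0.0861] ((451.4085998535156, -393.33599853515625), (40.240135192871094, 15.126687049865723), 57.06966018676758)
pca deg -125.42632936926293
white 21 [ 0.4565 -0.3889  0.0878]
plate ((452.810546875, -394.2355651855469), 49.52093505859375) 0.049697020580953884
scene zhist [127 125 302 210  54  56  72   0   0]
bar 93 [ 0.4562 -0.393   0.0835] ((454.9259033203125, -392.98834228515625), (39.44364929199219, 16.190397262573242), 52.6771240234375)
pca deg 56.005718642841906
white 20 [ 0.4584 -0.3826  0.0856]
plate ((455.0600891113281, -393.41656494140625), 47.535614013671875) 0.04943147342769945
[-6.77303174e-04  9.79486073e-01  2.01510712e-01 -7.76063325e-05] [ 0.2071956  -0.48211425  0.23857002] [-0.06008836 -1.0580452  -0.06541782] 0.08542679646213451
```

Run:
```python
from h import *
A=np.array([.4530,-.3934])
for n in("top","scene"):
    V=np.load(f"{n}0.npz")["a"].max(2).astype(float)
    # sample the plate on an annulus 36mm about the axis
    rs=np.arange(.028,.0441,.002); th=np.arange(-180,180,3.)
    prof=[]
    for t in th:
        c,s=np.cos(np.radians(t)),np.sin(np.radians(t))
        q=np.array([proj(n,[A[0]+r*c,A[1]+r*s,.052]) for r in rs],np.float32)
        prof.append(cv2.remap(V.astype(np.float32),q[:,:1],q[:,1:],cv2.INTER_LINEAR).mean())
    prof=np.array(prof); print(n,[(int(t),int(p)) for t,p in zip(th,prof) if -50<t<15] if n=="top" else [(int(t),int(p)) for t,p in zip(th,prof) if -50<t<15])
```

```text
top [(-48, 192), (-45, 189), (-42, 190), (-39, 194), (-36, 196), (-33, 196), (-30, 194), (-27, 188), (-24, 176), (-21, 156), (-18, 136), (-15, 127), (-12, 134), (-9, 153), (-6, 173), (-3, 186), (0, 195), (3, 198), (6, 198), (9, 197), (12, 195)]
scene [(-48, 234), (-45, 233), (-42, 231), (-39, 231), (-36, 233), (-33, 235), (-30, 235), (-27, 234), (-24, 231), (-21, 220), (-18, 195), (-15, 152), (-12, 136), (-9, 153), (-6, 190), (-3, 218), (0, 230), (3, 235), (6, 236), (9, 236), (12, 234)]
```

>>> {"method": "drive_tool", "body": {"dp": [[0.82,0.296,0],[0.82,0.296,0],[0.82,0.296,0],[0.82,0.296,0],[0.82,0.296,0],[0.82,0.296,0],[0.82,0.296,0],[0.82,0.296,0],[0.82,0.296,0],[0.82,0.296,0],[0,0,-0.8],[0,0,-0.8],[0,0,-0.8],[0,0,0],[0,0,0]], "roll": [3.28,3.28,3.28,3.28,3.28,3.28,3.28,3.28,3.28,3.28,0,0,0,0,0], "gripper": 1.0}}

```text
clock: 1.35
tcp_pos: [0.4527, -0.393, 0.166]
orientation: [-0.002, 0.883, 0.47, -0.001]
wrist_force: [-0.1, -0.6, 1.1]
gripper_width: 0.0856
finger_force: 0.0
```

>>> {"method": "drive_tool", "body": {"dp": [[0,0,-0.65],[0,0,-0.65],[0,0,-0.65],[0,0,-0.65],[0,0,-0.63],[0,0,0],[0,0,0]], "roll": [0,0,0,0,0,0,0]}}

```text
clock: 1.93
tcp_pos: [0.4535, -0.394, 0.0717]
orientation: [0.0, 0.883, 0.47, 0.0]
wrist_force: [0.6, 0.5, 0.4]
gripper_width: 0.0857
finger_force: 0.0
```

>>> {"method": "drive_tool", "body": {"dp": [[0,0,0],[0,0,0],[0,0,0],[0,0,0],[0,0,0],[0,0,0],[0,0,0],[0,0,0]], "roll": [0,0,0,0,0,0,0,0], "gripper": 0.0}}

```text
clock: 2.6
tcp_pos: [0.4519, -0.3927, 0.0711]
orientation: [-0.002, 0.883, 0.47, -0.001]
wrist_force: [-9.1, 6.6, 9.2]
gripper_width: 0.0128
finger_force: 60.3
```

>>> {"method": "drive_tool", "body": {"dp": [[-0.05,0.035,0],[0,0,0],[0,0,0],[0,0,0],[0,0,0],[0,0,0],[0,0,0],[0,0,0],[0,0,0],[0,0,0],[0,0,0],[0,0,0],[0,0,0],[0,0,0],[0,0,0],[0,0,0],[0,0,0],[0,0,0]], "roll": [0,-4.95,-4.95,-4.95,-4.95,-4.95,-4.95,-4.95,-4.95,-4.95,-4.95,-4.95,-4.95,-4.95,-4.95,0,0,0]}}

```text
clock: 4.1
tcp_pos: [0.4518, -0.393, 0.0712]
orientation: [0.001, 0.993, -0.114, 0.0]
wrist_force: [-3.0, -0.2, 5.3]
gripper_width: 0.0123
finger_force: 59.7
```

>>> {"method": "drive_tool", "body": {"dp": [[0,0,0],[0,0,0],[0,0,0],[0,0,0],[0,0,0],[0,0,0]], "roll": [0,0,0,0,0,0], "gripper": 1.0}}

```text
clock: 4.6
tcp_pos: [0.4518, -0.3924, 0.0702]
orientation: [-0.0, 0.993, -0.115, -0.0]
wrist_force: [-0.0, 0.4, 0.4]
gripper_width: 0.0835
finger_force: 0.0
```

>>> {"method": "drive_tool", "body": {"dp": [[0,0,0.8],[0,0,0.8],[0,0,0.8],[0,0,0.8],[0,0,0.8],[0,1,0.6],[0,1,0],[0,1,0],[0,1,0],[0,1,0],[0,1,0],[0,0,0]], "roll": [0,0,0,0,0,0,0,0,0,0,0,0]}}

```text
clock: 5.6
tcp_pos: [0.452, -0.2085, 0.2088]
orientation: [-0.001, 0.994, -0.113, 0.0]
wrist_force: [-0.5, 0.2, -0.1]
gripper_width: 0.0854
finger_force: 0.0
```

```bash
python3 - <<'E'
from h import *
for n in("scene","top"):
    a,d=optics.read_camera(n); np.savez(f"{n}1.npz",a=a,d=d)
    c=proj(n,[.4525,-.393,.06]).astype(int); p=cv2.resize(a[c[1]-24:c[1]+24,c[0]-32:c[0]+32],(400,300),interpolation=cv2.INTER_CUBIC); globals()[n]=p
    print(c)
cv2.imwrite("pics/k1.png",np.hstack([top,scene])[:,:,::-1])
E
python3 k.py 1
```

```text
[134 241]
[397 241]
top zhist [ 17  19 241 263  42  14  54   8   0]
bar 67 [ 0.4518 -0.3931  0.0858] ((452.8815002441406, -393.5943298339844), (14.565441131591797, 40.75361251831055), 74.24445343017578)
pca deg 165.24052437742586
white 20 [ 0.4641 -0.3977  0.0868]
plate ((452.69696044921875, -392.6969909667969), 48.49883270263672) 0.050366618882626835
scene zhist [123 127 361 210  25  16  53   0   0]
bar 59 [ 0.459  -0.3935  0.0844] ((456.5233154296875, -393.0758972167969), (10.185877799987793, 45.50457763671875), 76.73648071289062)
pca deg -13.693949807678193
white 34 [ 0.4657 -0.396   0.0842]
plate ((455.42724609375, -390.9360656738281), 48.970428466796875) 0.04913755154363462
```

View pics/k1.png

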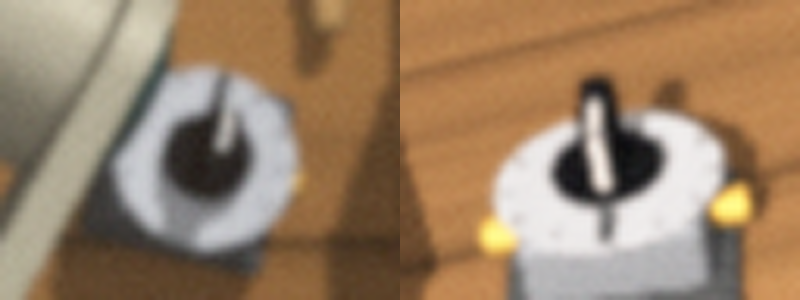

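The knob's pointer line now runs toward the tab in both views: in the top crop the line (229,95)–(222,148) leads to the tab at (222,80). The bar angle of −13.7 to −14.7° agrees with the tab at about −14.8°. Next is the mask.

>>> {"method": "drive_tool", "body": {"dp": [[-0.05,0.92,0],[-0.05,0.92,0],[-0.05,0.92,0],[-0.05,0.92,0],[-0.05,0.92,0],[-0.05,0.92,0],[-0.05,0.92,0],[-0.05,0.92,0],[-0.05,0.92,0],[-0.05,0.92,0],[-0.05,0.92,0],[-0.05,0.92,0],[-0.05,0.92,0],[-0.05,0.92,0],[-0.05,0.92,0],[-0.05,0.92,0],[-0.05,0.92,0],[-0.05,0.92,0],[0,0,0],[0,0,0]], "roll": [0.4,0.4,0.4,0.4,0.4,0.4,0.4,0.4,0.4,0.4,0.4,0.4,0.4,0.4,0.4,0.4,0.4,0.4,0,0]}}

```text
clock: 7.37
tcp_pos: [0.4252, 0.2846, 0.2079]
orientation: [0.0, 0.999, -0.052, -0.0]
wrist_force: [-0.0, -1.0, -0.1]
gripper_width: 0.0852
finger_force: 0.0
```

>>> {"method": "drive_tool", "body": {"dp": [[0,0.12,-0.7],[0,0,-0.7],[0,0,-0.7],[0,0,-0.7],[0,0,-0.7],[0,0,-0.7],[0,0,-0.7],[0,0,-0.6],[0,0,-0.4],[0,0,-0.2],[0,0,0],[0,0,0]], "roll": [0,0,0,0,0,0,0,0,0,0,0,0]}}

```text
clock: 8.37
tcp_pos: [0.4254, 0.2877, 0.0261]
orientation: [-0.0, 0.999, -0.053, 0.0]
wrist_force: [0.2, 0.0, 1.0]
gripper_width: 0.0853
finger_force: 0.0
```

>>> {"method": "drive_tool", "body": {"dp": [[0,0,0],[0,0,0],[0,0,0],[0,0,0],[0,0,0],[0,0,0],[0,0,0],[0,0,0]], "roll": [0,0,0,0,0,0,0,0], "gripper": 0.0}}

```text
clock: 9.03
tcp_pos: [0.425, 0.288, 0.0258]
orientation: [-0.0, 0.999, -0.053, 0.0]
wrist_force: [-0.3, 0.2, 2.9]
gripper_width: 0.0154
finger_force: 59.4
```

>>> {"method": "drive_tool", "body": {"dp": [[0,0,0.2],[0,0,0.4],[0,0,0.7],[0,0,0.7],[0,0,0.7],[0,0,0.7],[0,0,0.7],[0,0,0.7],[0,0,0.7],[0,0,0.5],[0,0,0.2],[0,0,0]], "roll": [0,0,0,0,0,0,0,0,0,0,0,0]}}

```text
clock: 10.03
tcp_pos: [0.4252, 0.2881, 0.2136]
orientation: [-0.001, 0.999, -0.053, 0.001]
wrist_force: [-0.1, 0.1, -1.5]
gripper_width: 0.0149
finger_force: 58.7
```

>>> {"method": "drive_tool", "body": {"dp": [[0.119,-0.648,0],[0.119,-0.648,0],[0.119,-0.648,0],[0.119,-0.648,0],[0.119,-0.648,0],[0.119,-0.648,0],[0.119,-0.648,0],[0.119,-0.648,0],[0.119,-0.648,0],[0.119,-0.648,0],[0.119,-0.648,0],[0.119,-0.648,0],[0.119,-0.648,0],[0.119,-0.648,0],[0.119,-0.648,0],[0.119,-0.648,0],[0.119,-0.648,0],[0.119,-0.648,0],[0,0,0],[0,0,0]], "roll": [5.73,5.73,5.73,5.73,5.73,5.73,5.73,5.73,5.73,5.73,5.73,5.73,5.73,5.73,5.73,5.73,5.73,5.73,0,0]}}

```text
clock: 11.7
tcp_pos: [0.4885, -0.0626, 0.21]
orientation: [-0.001, 0.663, 0.749, -0.001]
wrist_force: [0.3, 0.2, -1.4]
gripper_width: 0.0154
finger_force: 58.9
```

>>> {"method": "drive_tool", "body": {"dp": [[0.02,0.02,-0.5],[0,0,-0.6],[0,0,-0.6],[0,0,-0.6],[0,0,-0.6],[0,0,-0.5],[0,0,-0.2],[0,0,0],[0,0,0],[0,0,0]], "roll": [0,0,0,0,0,0,0,0,0,0]}}

```text
clock: 12.53
tcp_pos: [0.4902, -0.0613, 0.1046]
orientation: [0.001, 0.662, 0.749, 0.001]
wrist_force: [-0.3, 1.4, -1.8]
gripper_width: 0.0151
finger_force: 58.9
```

Run:
```python
from h import *
L=[]
for n in("scene","top"):
    a,d=optics.read_camera(n); np.savez(f"{n}2.npz",a=a,d=d)
    c=proj(n,[.489,-.062,.06]).astype(int); print(c)
    L.append(cv2.resize(a[c[1]-60:c[1]+60,c[0]-40:c[0]+40],(400,600),interpolation=cv2.INTER_CUBIC))
cv2.imwrite("pics/p2.png",np.hstack(L)[:,:,::-1])
print(bot.sense()["tcp_pos"])
```

```text
[256 217]
[292 229]
[ 0.49026679 -0.06143274  0.10464463]
```

View pics/p2.png

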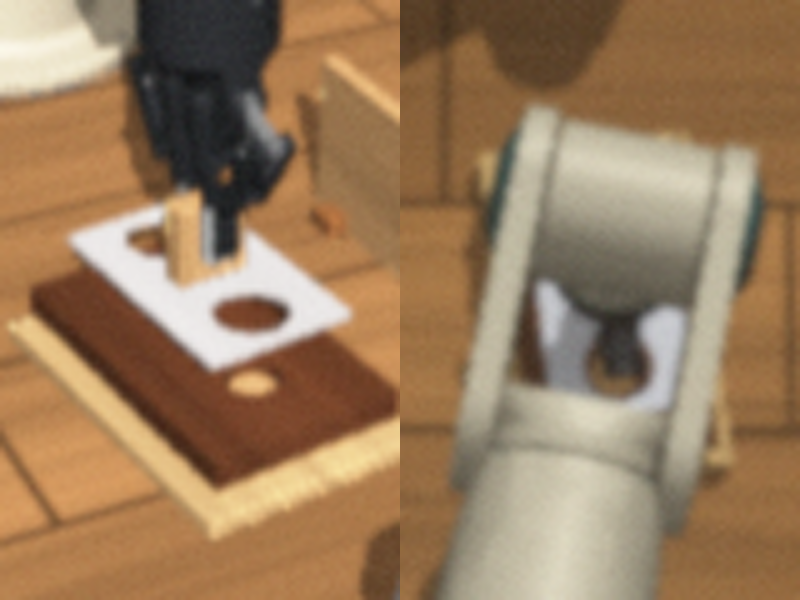

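The scene crop shows the mask level above the panel, with the near window at (250,313) and the near recess at (254,384). The arm hides much of it in the top view. I compare window and recess in the scene view.

```bash
cat > al.py <<'E'
from h import *
import sys
from k import cloud
s0=np.load("scene0.npz"); s=np.load(f"scene{sys.argv[1]}.npz"); z=float(sys.argv[2])
# recesses in the first scene picture
V=s0["a"].max(2)
for P in([.534,-.0562],[.445,-.0674]):
    c=proj("scene",[*P,.035]).astype(int); m=np.zeros(V.shape,np.uint8); m[c[1]-9:c[1]+10,c[0]-14:c[0]+15]=(V[c[1]-9:c[1]+10,c[0]-14:c[0]+15]>140)
    n,l,st,ce=cv2.connectedComponentsWithStats(m); i=1+np.argmax(st[1:,4]); print("rec",st[i],onz("scene",*ce[i],.03).round(4),onz("scene",*ce[i],.035).round(4))
# plate rectangle from the white plate in the scene picture
h=cv2.cvtColor(s["a"],cv2.COLOR_RGB2HSV); m=((h[...,1]<50)&(h[...,2]>170)).astype(np.uint8)
o=np.zeros_like(m); o[190:240,222:295]=m[190:240,222:295]
c,_=cv2.findContours(o,cv2.RETR_EXTERNAL,cv2.CHAIN_APPROX_NONE); c=max(c,key=cv2.contourArea)
f=np.zeros_like(m); cv2.drawContours(f,[cv2.convexHull(c)],-1,1,-1)
n,l,st,ce=cv2.connectedComponentsWithStats(f&(1-o),connectivity=4)
for i in range(1,n):
    if st[i,4]>40: print("hole",st[i],onz("scene",*ce[i],z+.002).round(4))
w=np.array([onz("scene",u,v,z+.004)[:2]*1000 for u,v in cv2.convexHull(c).reshape(-1,2)],np.float32); print("plate",cv2.minAreaRect(w))
P,C=cloud("scene",s["a"],s["d"],((.40,-.13,z-.015),(.58,0,z+.025)))
w=(C.min(1)>150); P=P[w]; A=np.c_[P[:,:2]-[.49,-.062],np.ones(len(P))]; co=np.linalg.lstsq(A,P[:,2],rcond=None)[0]; print("plane",co.round(4),len(P))
E
python3 al.py 2 .0788
```

```text
rec [261 230  11   7  51] [ 0.5298 -0.0532  0.03  ] [ 0.5359 -0.0563  0.035 ]
rec [244 215  10   6  44] [ 0.4401 -0.0646  0.03  ] [ 0.4468 -0.0677  0.035 ]
hole [242 198  24  17 230] [ 0.459  -0.0566  0.0808]
hole [259 216  15   8  90] [ 0.5344 -0.0559  0.0808]
plate ((492.2906799316406, -63.172847747802734), (155.41514587402344, 92.7383804321289), 7.475551605224609)
plane [0.0025 0.0019 0.0825] 643
```

>>> {"method": "drive_tool", "body": {"dp": [[0,0,-0.3],[0,0,-0.3],[0,0,-0.2],[0,0,-0.1],[0,0,-0.05],[0,0,0],[0,0,0],[0,0,0],[0,0,0],[0,0,0],[0,0,0]], "roll": [0,0,0,0,0,0,0,0,0,0,0]}}

```text
clock: 13.55
tcp_pos: [0.4897, -0.0615, 0.0751]
orientation: [0.0, 0.662, 0.749, 0.0]
wrist_force: [-0.0, -0.4, -1.9]
gripper_width: 0.0153
finger_force: 58.9
```

```bash
python3 - <<'E'
from h import *
L=[]
for n in("scene","top"):
    a,d=optics.read_camera(n); np.savez(f"{n}3.npz",a=a,d=d)
    c=proj(n,[.489,-.062,.06]).astype(int)
    L.append(cv2.resize(a[c[1]-60:c[1]+60,c[0]-40:c[0]+40],(400,600),interpolation=cv2.INTER_CUBIC))
cv2.imwrite("pics/p3.png",np.hstack(L)[:,:,::-1])
print(bot.sense())
E
python3 al.py 3 .05
```

```text
{'clock': 13.65, 'q': array([-1.99671081e-01,  8.63720582e-02,  1.70147450e+00,  4.85286316e-06,
        1.35345946e+00, -3.23444858e-01]), 'dq': array([ 0.0011638 , -0.00010453,  0.00198947, -0.00097554,  0.0003068 ,
       -0.00180521]), 'effort': array([-1.01260682e-04, -3.73044741e+01, -3.37456083e+01, -3.32855285e-03,
       -2.14615837e-03,  2.24876680e-05]), 'tcp_pos': array([ 0.489685  , -0.06144708,  0.07502663]), 'orientation': array([1.22915755e-04, 6.62020784e-01, 7.49485465e-01, 7.37413734e-05]), 'wrist_force': array([ 1.05452246, -0.68412135, -1.21143352]), 'wrist_torque': array([-0.00026494, -0.0195895 ,  0.01608549]), 'finger_force': 58.941845297813416, 'gripper_width': 0.015340775129916356}
rec [261 230  11   7  51] [ 0.5298 -0.0532  0.03  ] [ 0.5359 -0.0563  0.035 ]
rec [244 215  10   6  44] [ 0.4401 -0.0646  0.03  ] [ 0.4468 -0.0677  0.035 ]
hole [242 207  23  16 236] [ 0.4594 -0.0566  0.052 ]
hole [258 225  16   8  91] [ 0.5352 -0.0569  0.052 ]
plate ((492.079833984375, -63.69304656982422), (155.87864685058594, 92.66183471679688), 7.1270318031311035)
plane [ 0.0097 -0.008   0.0526] 663
```

View pics/p3.png

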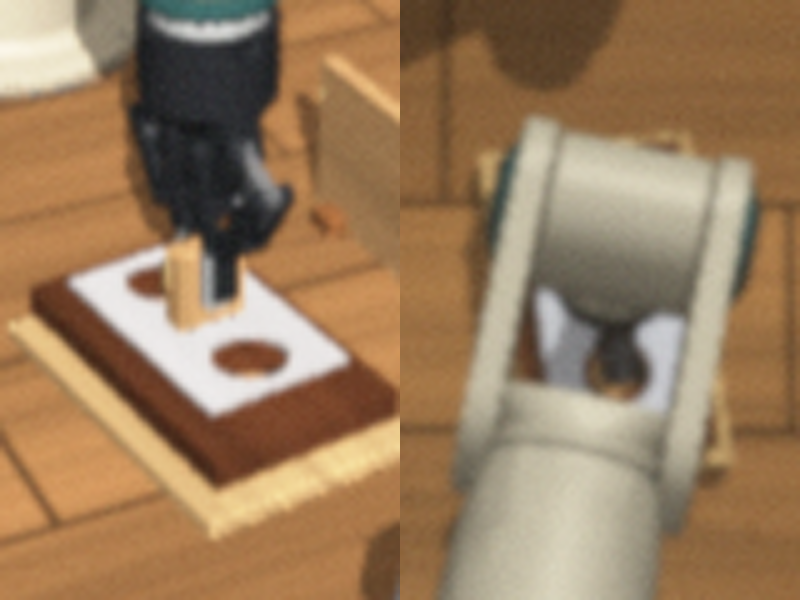

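The mask sits level and close over the panel, with the near window (250,358) over its recess to within about 1 mm. I raise it 1 mm and hand in.

>>> {"method": "drive_tool", "body": {"dp": [[0,0,0.03],[0,0,0],[0,0,0],[0,0,0],[0,0,0],[0,0,0]], "roll": [0,0,0,0,0,0]}}

```text
clock: 14.15
tcp_pos: [0.4896, -0.0614, 0.0758]
orientation: [0.0, 0.662, 0.749, 0.0]
wrist_force: [0.5, 0.4, -2.1]
gripper_width: 0.0151
finger_force: 58.9
```

```bash
python3 -c "
from h import *
print(bot.sense()['tcp_pos']); print(workorder.close_job())"
```

```text
[ 0.489603   -0.06142073  0.0757876 ]
the job is handed in; nothing more can be done
None
```

The job is handed in at 14 s: the knob's pointer is within about 1–2° of the index tab, and the round-window mask is held level about 1 cm above the panel, its windows within about 1–2 mm of the recesses; no verdict came back.

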